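# Put the staining kit back in its holders

### The arm

A 6-joint arm with a two-finger parallel gripper is mounted at the origin on a cart in front of the work surface, level with it; the furniture and walls round the work are solid. World frame = base frame: x ahead of the robot, y to its left, z up, the work surface at z = 0. Lengths are in m, angles in rad, forces in N, time in s.
With the tool pointing down it reaches from about 0.3 to 0.825 m from the base axis. Payload 5.4 kg.
Tool frame: the origin (TCP) lies at the very end of the fingers, on their centre line; the grasp point (between the pads) lies 19 mm behind it; z points along the fingers, y is the direction in which the jaws open and shut (so a half turn about z gives the same grasp; the last joint's range is limited). The gripper opens to 92 mm and grips with 3 to 60 N. Pads are 20 mm wide; open, the fingers measure 128 mm over their backs; the gripper's body (75 mm by 189 mm) begins 69 mm behind the grasp point.
Start: joints at [1.038, 0.158, 1.597, -0, 1.386, -0.21], TCP at [0.182, 0.545, 0.215] pointing down, gripper open.
Joint ranges: [-2.91, 2.91], [-0.94, 2.29], [0.18, 2.7], [-1.29, 4.43], [0.17, 2.64], [-3, 3]. Speed limits (rad/s): [2.57, 2.57, 3.14, 3.14, 3.14, 3.14].

### API

Orientations are given as [roll, pitch, yaw] about the fixed x, y, z axes, in that order (R = Rz(yaw) Ry(pitch) Rx(roll)).
In Python, from workcell import r gives the robot as it stands. Calls block until the motion is done:
- r.movep(position, orientation): joint-space move of the TCP to a pose.
- r.movel(position, vel=0.15, orientation=None, max_force=None): straight line of the TCP; orientation=None keeps the orientation; vel is the mean speed in m/s. With max_force (N) it stops when the force on the tool has changed by that much, and returns True; else False.
- r.movej(angles): joint-space move.
- r.gripper_open() and r.close_gripper(effort=None): open the fingers fully, or close them until they stop; effort is the grip in N (None keeps the last).
- r.wait(seconds).
- r.inverse_kinematics(position, orientation): joint angles nearest the present ones, or None.
- r.get_state(): the state.
- r.snapshot(name): name is "scene" or "top" or "wrist"; returns a dict with "pixels" (480x640x3 uint8, blue, green, red), "depth" (480x640 float32, m along the optical axis (not along the pixel's ray), 0 where there is no reading), "fx", "fy", "cx", "cy" (pixels), "eye" and "attitude" of the camera in the world. Camera axes: x right, y up, looking along -z (the intrinsics and any distortion apply to the point x, -y, -z); pixel columns grow to the right and rows downward; lengths in m; the calibration is good to about 2 mm. The wrist camera is an equidistant fisheye: a pixel r from the principal point sees the ray r / f radians off the axis. A picture is of the moment at which its call begins.
A pose or a line that the arm cannot do raises r.PlanningError and nothing moves.
- r.finish_job(): hands the job in, once; it reports no verdict.
The state is a dict: "time": time; "joint_positions": joint angles; "joint_velocities": joint speeds; "joint_efforts": joint torques, N m; "ee_pos": TCP position; "eef_rot": TCP orientation; "contact_force": force on the tool from outside, world axes, zero at the start; "wrist_torque": the same for the moment, N m; "width": opening from 0.0 (shut) to 1.0 (fully open).
Only numpy, scipy, OpenCV 4.12 (cv2) and the standard library are available. Lean on these libraries where they do the work, as an engineer would, in place of code of your own. Each camera call takes 0.05 s, during which the arm holds its last target.

### The job

Put the staining kit back in its holders: the large violet bottle upright in the large round well, the small brown bottle upright in the small round well, the red carton standing in the rectangular tray and the marker lying lengthwise in the narrow pen rest. Everything should sit flat on the floor of its holder, let go and still, and the two petri dishes must stay where they are.

Things in the scene. Friction and masses are not known exactly. Their poses are not given: they have to be found in the camera images.
- violet_center (a point): Large violet stain bottle with black cap, loose, standing upright: round body 40 mm across up to 77 mm height, cap 26 mm across above, 104 mm high in all; about 0.14 kg. Point: on its axis, half-way up (52 mm above its underside); z up.
- oil_center (a point): Small brown bottle with black cap, loose, standing upright: round body 26 mm across up to 49 mm height, cap 17 mm across above, 61 mm high in all; about 0.035 kg. Point: on its axis, half-way up (30.5 mm above its underside); z up.
- carton_center (a point): Red and white carton, loose, rigid, standing upright: 113 mm long (its x) by 37 mm thick (its y) by 87 mm high (its z). Point: its centre, 43.5 mm above its underside.
- marker_center (a point): White felt marker with black cap, loose, lying flat: 132 mm long (its y), 16 mm across. Point: the middle of its length, 7.5 mm above its underside; z up.
- well_large_floor (a point): Large grey round well, fixed to the worktop: inside 56 mm across, flange 74 mm across, floor 3 mm and rim 11 mm above the worktop. For the violet bottle. Point: centre of the floor.
- well_small_floor (a point): Small grey round well, fixed: inside 42 mm across, flange 60 mm across, floor 3 mm and rim 11 mm above the worktop. For the small brown bottle. Point: centre of the floor.
- carton_tray_floor (a point): Wide grey rectangular tray, fixed: inside 131 mm (its x) by 55 mm (its y), floor 3 mm and rim 11 mm above the worktop, walls 3 mm. For the red carton, either way round, its length along the tray. Point: centre of the floor.
- pen_rest_floor (a point): Narrow grey pen rest, fixed: inside 150 mm (its y) by 36 mm (its x), floor 3 mm and rim 11 mm above the worktop, walls 3 mm; both long sides are cut away over the middle 66 mm to make room for fingers. For the marker, either way round. Point: centre of the floor.
- dish_a: White, translucent petri dish with lid, loose bystander, 60 mm across, 15 mm high, 18 g; to be left where it is. Origin: centre of its underside.
- dish_b: A second petri dish of the same kind, loose bystander, to be left where it is. Origin: centre of its underside. (Tall fixed microscopes stand behind it and to the right, from x = 0.62 m back: carry things past in front of them.)
Things that resemble listed ones, but are neither listed nor needed, are in the scene too. Of the things like the part that bears oil_center, leave any that is turquoise or yellow; of the rest the smaller one is meant.

How it is judged:
At the end, for the whole second after the job is handed in: Bottles within 12 mm, carton 15 mm, marker 16 mm of the centres of their holders; each at most 4 mm above its floor, tilted under 0.12 rad, slower than 20 mm/s; carton and marker within 0.2 rad of the holder's length; petri dishes within 20 mm of their starts (horizontal distance between violet_center and well_large_floor below 0.012 m and z of violet_center in the frame of well_large_floor below 0.056 m and angle between each of violet_center, oil_center, carton_center, marker_center's own z axis and vertical below 0.12 rad and horizontal distance between oil_center and well_small_floor below 0.012 m and z of oil_center in the frame of well_small_floor below 0.0345 m and horizontal distance between carton_center and carton_tray_floor below 0.015 m and z of carton_center in the frame of carton_tray_floor below 0.0475 m and horizontal distance between marker_center and pen_rest_floor below 0.016 m and z of marker_center in the frame of pen_rest_floor below 0.0115 m and angle between the x axis of carton_center and the x axis of carton_tray_floor, either way round below 0.2 rad and angle between the y axis of marker_center and the y axis of pen_rest_floor, either way round below 0.2 rad and distance of each of dish_a, dish_b from where it was at the start of the episode below 0.02 m and linear speed of each of violet, oil, carton, marker below 0.02 m/s); the robot touches nothing.
It also fails if it takes over 136 s, if anything falls off the work surface, if the arm or the gripper's body presses on something with over 40 N, if the wrist force passes 120 N, or if a joint passes its speed limit or range.

## Working session

There is one attempt and no reset: what is moved stays moved. The work goes in short steps, each a Python script; the robot and the scene stay as the last script left them, time stands still between calls to the robot, and variables do not carry over. Pictures are saved under pics/ and viewed, and the job is handed in when it is done.

```bash
mkdir -p pics; ls
python3 - <<'E'
from workcell import r
import cv2,pickle
for n in ["scene","top","wrist"]:
    s=r.snapshot(n); cv2.imwrite(f"pics/{n}0.png",s["pixels"]); pickle.dump(s,open(f"{n}0.pkl","wb"))
    print(n,s["fx"],s["fy"],s["cx"],s["cy"],s["eye"],s["attitude"],[k for k in s])
print(r.get_state())
E
```

```text
pics
scene 566.5587827730149 566.5587827730149 318.99235096349906 241.3215423355316 [0.0433251  1.05662725 0.9449547 ] [ 0.92921623 -0.01226889 -2.70715336] ['pixels', 'depth', 'fx', 'fy', 'cx', 'cy', 'eye', 'attitude']
top 485.49967873229264 485.49967873229264 326.24374968923826 243.08749369381096 [0.35660203 0.0030561  1.1042287 ] [ 1.58956763e-01 -3.76090723e-05 -1.59283556e+00] ['pixels', 'depth', 'fx', 'fy', 'cx', 'cy', 'eye', 'attitude']
wrist 371.64829954431775 371.64829954431775 319.0818367291721 237.95006457627315 [0.1182393  0.56591258 0.38441663] [-2.41714522e-01  1.15129771e-03  1.24736053e+00] ['pixels', 'depth', 'fx', 'fy', 'cx', 'cy', 'eye', 'attitude']
{'time': 0.15, 'joint_positions': array([ 1.03788450e+00,  1.58857602e-01,  1.59792533e+00,  3.71736078e-06,
        1.38624313e+00, -2.10102243e-01]), 'joint_velocities': array([ 0.0014233 , -0.00229005, -0.00291992, -0.00093844, -0.0009996 ,
       -0.00021092]), 'joint_efforts': array([ 1.79700269e-04, -3.85916126e+01, -3.22433996e+01,  7.01461360e-02,
        3.51424597e-02, -9.44609110e-05]), 'ee_pos': array([0.18217523, 0.54486358, 0.21388018]), 'eef_rot': array([-3.14019153e+00, -3.02524670e-04,  2.81878217e+00]), 'contact_force': array([ 0.49705238,  0.14600388, -0.60250905]), 'wrist_torque': array([-0.06936945, -0.01181574,  0.00232458]), 'width': 0.9983187835480758}
```

View pics/top0.png

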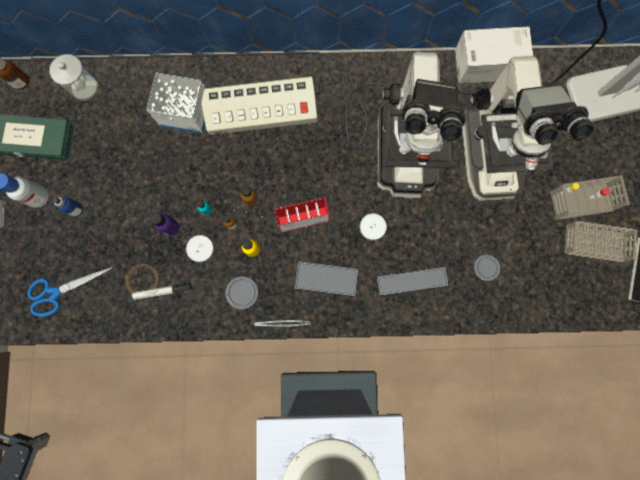

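View pics/scene0.png

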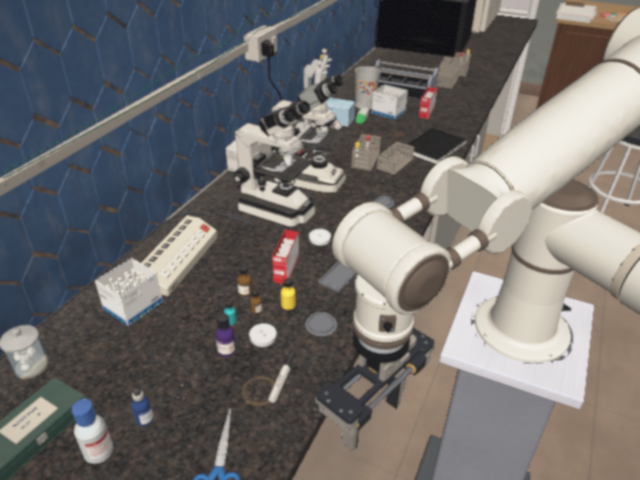

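View pics/wrist0.png

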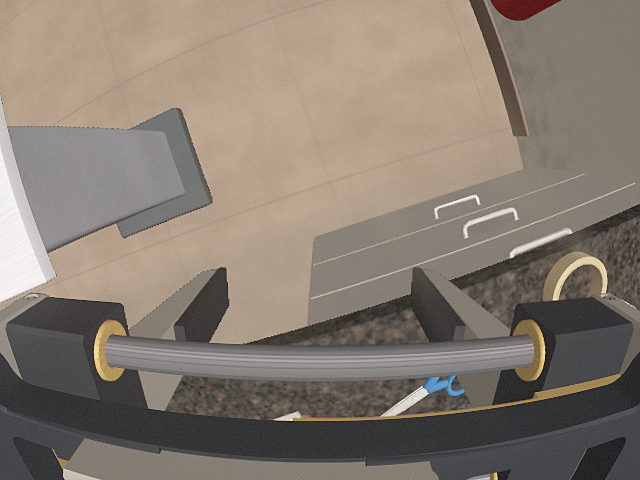

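```bash
cat > h.py <<'E'
import numpy as np,cv2,pickle
from scipy.spatial.transform import Rotation as R
def rot(s): return R.from_euler('xyz',s["attitude"]).as_matrix()
def rays(s,uv,fish=False):
    uv=np.atleast_2d(np.asarray(uv,float)); x=(uv[:,0]-s["cx"])/s["fx"]; y=(uv[:,1]-s["cy"])/s["fy"]
    if fish:
        th=np.hypot(x,y)+1e-12; k=np.sin(th)/th; d=np.c_[x*k,-y*k,-np.cos(th)]
    else: d=np.c_[x,-y,-np.ones_like(x)]
    return d@rot(s).T
def plane(s,uv,z,fish=False):
    d=rays(s,uv,fish); e=np.asarray(s["eye"]); return e+d*((z-e[2])/d[:,2])[:,None]
def pts(s,fish=False):
    h,w=s["depth"].shape; u,v=np.meshgrid(np.arange(w),np.arange(h))
    d=rays(s,np.c_[u.ravel(),v.ravel()],fish)
    f=-(d@rot(s)[:,2]); return (np.asarray(s["eye"])+d*(s["depth"].ravel()/f)[:,None]).reshape(h,w,3)
def proj(s,p,fish=False):
    c=(np.asarray(p)-s["eye"])@rot(s); c=np.atleast_2d(c); q=np.c_[c[:,0],-c[:,1]]; z=-c[:,2]
    if fish:
        rr=np.linalg.norm(q,axis=1); q=q/rr[:,None]*np.arctan2(rr,z)[:,None]
    else: q=q/z[:,None]
    return q*s["fx"]+[s["cx"],s["cy"]]
E
python3 - <<'E'
from h import *
s=pickle.load(open("top0.pkl","rb")); im=s["pixels"]
cv2.imwrite("pics/topz1.png",cv2.resize(im[170:340,110:310],None,fx=4,fy=3.5,interpolation=cv2.INTER_CUBIC)[:600])
cv2.imwrite("pics/topz2.png",cv2.resize(im[180:310,270:510],None,fx=3.3,fy=3.3,interpolation=cv2.INTER_CUBIC))
P=pts(s)
for n,uv in dict(violet=(166,224),teal=(204,208),b1=(229,222),b2=(248,196),yel=(250,247),carton=(302,213),carton2=(300,222),dA=(200,248),dB=(373,226),wl=(241,292),ws=(487,267),tray=(327,279),pen=(412,281),mk=(153,293),ring=(128,278),table=(300,320)).items():
    print(n,P[uv[1],uv[0]].round(4))
E
```

```text
violet [0.5724 0.347  0.0678]
teal [0.6134 0.2724 0.0384]
b1 [0.5764 0.2124 0.0556]
b2 [0.6315 0.169  0.0665]
yel [0.5159 0.1622 0.08  ]
carton [0.6052 0.0539 0.002 ]
carton2 [0.5699 0.0553 0.0705]
dA [0.5267 0.2866 0.0117]
dB [ 0.5686 -0.1086  0.0138]
wl [0.4252 0.1939 0.0052]
ws [ 0.4699 -0.3661  0.0025]
tray [ 0.4502 -0.0008  0.0064]
pen [ 0.4416 -0.1931  0.005 ]
mk [0.4267 0.3888 0.015 ]
ring [0.463  0.4522 0.    ]
table [ 0.3599  0.062  -0.0016]
```

View pics/topz1.png

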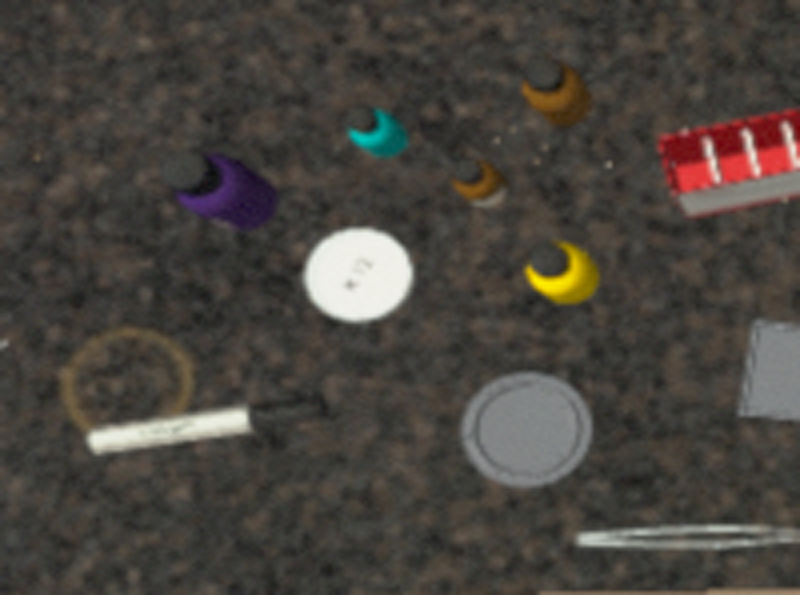

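View pics/topz2.png

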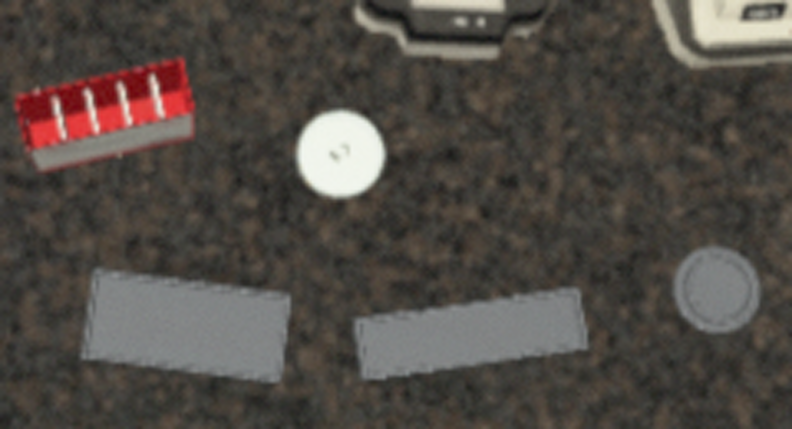

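Run:
```python
from h import *
s=pickle.load(open("top0.pkl","rb")); im=s["pixels"]; P=pts(s)
hsv=cv2.cvtColor(im,cv2.COLOR_BGR2HSV)
# bottles: cap = points within roi with z near max
for n,(u,v,zc,hmax) in dict(violet=(163,222,0.104,.12),oil=(228,222,.061,.08),teal=(203,208,0,.1),b2=(247,195,0,.1),yel=(249,245,0,.1)).items():
    sub=P[v-14:v+15,u-14:u+15].reshape(-1,3); z=sub[:,2]; zm=np.sort(z)[-8]
    top=sub[z>zm-.006]; c,rr=cv2.minEnclosingCircle(top[:,:2].astype(np.float32)*1000)
    obj=sub[z>.012]; print(n,"ztop",zm.round(4),"cap mean",top.mean(0).round(4),len(top),"minenc",np.round(c,1),round(rr,1),"allobj xy range",obj[:,:2].min(0).round(3),obj[:,:2].max(0).round(3))
# grey holders & dishes
def comp(mask,name,zpl):
    n,l,st,ce=cv2.connectedComponentsWithStats(mask.astype(np.uint8))
    for i in range(1,n):
        if st[i,4]<150: continue
        c=max(cv2.findContours((l==i).astype(np.uint8),cv2.RETR_EXTERNAL,cv2.CHAIN_APPROX_NONE)[0],key=cv2.contourArea)
        w=plane(s,c[:,0,:],zpl)[:,:2]*1000
        rc=cv2.minAreaRect(w.astype(np.float32)); ec=cv2.fitEllipse(w.astype(np.float32))
        print(name,st[i],"rect",np.round(rc[0],1),np.round(rc[1],1),round(rc[2],1),"ell",np.round(ec[0],1),np.round(ec[1],1))
roi=np.zeros(im.shape[:2],bool); roi[200:330,110:520]=1
S,V=hsv[...,1],hsv[...,2]
g=roi&(S<30)&(V>95)&(V<190); g=cv2.morphologyEx(g.astype(np.uint8),cv2.MORPH_CLOSE,np.ones((3,3)));g=cv2.morphologyEx(g,cv2.MORPH_OPEN,np.ones((3,3)))
comp(g,"grey",.011)
comp(roi&(S<40)&(V>195),"white",.015)
red=((hsv[...,0]<8)|(hsv[...,0]>172))&(S>150)&(V>80)
roi2=np.zeros_like(roi); roi2[190:240,265:340]=1
top=roi2&(P[...,2]>.08); comp(top,"cartontop",.087)
print(P[top].mean(0))
cv2.imwrite("pics/g.png",g*255)
```

```text
violet ztop 0.107 cap mean [0.5676 0.3418 0.1474] 115 minenc [468.8 186.4] 215.0 allobj xy range [0.357 0.003] [0.597 0.375]
oil ztop 0.0629 cap mean [0.5776 0.212  0.0855] 42 minenc [473.1 113. ] 160.2 allobj xy range [0.357 0.003] [0.594 0.23 ]
teal ztop 0.0635 cap mean [0.5894 0.246  0.1741] 46 minenc [489.6 143.1] 193.1 allobj xy range [0.357 0.003] [0.631 0.286]
b2 ztop 0.0814 cap mean [0.6239 0.1629 0.1365] 71 minenc [502.9  90.7] 170.6 allobj xy range [0.357 0.003] [0.654 0.188]
yel ztop 0.0832 cap mean [0.5133 0.1601 0.1356] 74 minenc [444.  88.] 121.9 allobj xy range [0.357 0.003] [0.537 0.186]
grey [281 217  46  13 197] rect [580.4  50.4] [ 11.2 106.8] 11.5 ell [580.2  49.7] [  9.9 116.6]
grey [474 255  26  26 540] rect [ 468.  -362.2] [57.2 56.8] 88.7 ell [ 468.3 -362.4] [57.3 57.7]
grey [ 295  262   63   34 1659] rect [451.9   1.7] [137.5  62. ] 81.4 ell [451.6   1.1] [ 67.6 168.7]
grey [ 377  267   71   28 1325] rect [ 442.  -192.7] [ 43.3 157.1] 6.7 ell [ 442.  -192.9] [ 45.2 207.1]
grey [225 277  33  32 844] rect [423.9 192.8] [72.  69.3] 88.7 ell [424.3 192.5] [71.1 71.7]
grey [254 320  56   7 320] rect [354.2 102.5] [122.2  13.2] 88.7 ell [354.1 100.5] [ 13.2 125. ]
white [361 214  25  25 503] rect [ 568.4 -108.5] [54.9 56. ] 88.1 ell [ 568.1 -108.1] [55.9 57. ]
white [187 236  26  25 515] rect [526.3 287. ] [57.1 55. ] 88.7 ell [526.3 287.5] [56.3 56.7]
white [133 288  39  10 166] rect [428.1 391.2] [10.7 85.7] 8.3 ell [428.8 388. ] [  9.2 115.9]
[0.56792283 0.04695067 0.17734096]
```

View pics/g.png

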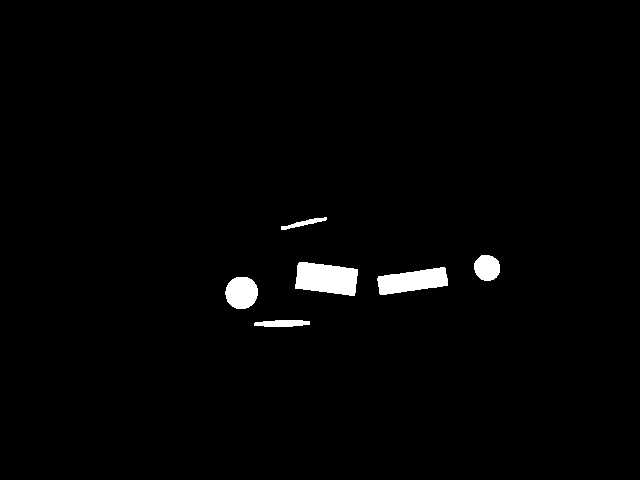

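Run:
```python
from h import *
s=pickle.load(open("top0.pkl","rb")); im=s["pixels"]; P=pts(s); P[s["depth"]==0]=np.nan
for n,(u,v) in dict(violet=(163,222),oil=(228,222),teal=(203,208),b2=(247,195),yel=(249,245)).items():
    sub=P[v-14:v+15,u-14:u+15].reshape(-1,3); sub=sub[np.isfinite(sub[:,2])]; z=sub[:,2]; zm=np.sort(z)[-8]
    top=sub[z>zm-.006]; rc=(top[:,:2].max(0)+top[:,:2].min(0))/2
    print(n,"ztop",zm.round(4),"cap mean",top.mean(0).round(4),"mid",rc.round(4),"ext",np.ptp(top[:,:2],axis=0).round(3),len(top))
sub=P[190:240,265:340].reshape(-1,3); sub=sub[np.isfinite(sub[:,2])]
top=sub[(sub[:,2]>.075)&(sub[:,2]<.1)]; print("carton",np.median(top[:,2]),cv2.minAreaRect(top[:,:2].astype(np.float32)*1000),len(top))
sub=P[280:305,120:200].reshape(-1,3); sub=sub[np.isfinite(sub[:,2])]
top=sub[(sub[:,2]>.009)&(sub[:,2]<.05)]; print("marker",np.median(top[:,2]),cv2.minAreaRect(top[:,:2].astype(np.float32)*1000),len(top))
print("ring z", np.nanpercentile(P[262:286,124:160,2],[5,50,95]))
```

```text
violet ztop 0.1061 cap mean [0.5773 0.3573 0.1038] mid [0.5768 0.3571] ext [0.024 0.025] 114
oil ztop 0.0624 cap mean [0.583  0.2171 0.0606] mid [0.5831 0.2172] ext [0.015 0.015] 41
teal ztop 0.0623 cap mean [0.6176 0.2755 0.0604] mid [0.6171 0.2756] ext [0.015 0.016] 44
b2 ztop 0.0808 cap mean [0.6398 0.1725 0.0785] mid [0.6397 0.1727] ext [0.019 0.02 ] 71
yel ztop 0.083 cap mean [0.5222 0.1689 0.0802] mid [0.5225 0.1698] ext [0.018 0.02 ] 71
carton 0.0834527434289547 ((589.2247924804688, 51.039207458496094), (37.87200164794922, 112.60863494873047), 11.631393432617188) 247
marker 0.013518413756966163 ((431.0243225097656, 370.3376770019531), (15.732194900512695, 130.84445190429688), 8.668869018554688) 365
ring z [-3.53026434e-03  5.49166603e-05  3.57544183e-03]
```

Run:
```python
from h import *
s=pickle.load(open("top0.pkl","rb")); P=pts(s); P[s["depth"]==0]=np.nan
for n,(x,y),rs in [("L",(.4243,.1925),[(0,25),(29,35),(45,60)]),("S",(.468,-.3623),[(0,17),(22,28),(40,55)])]:
    d=np.hypot(P[...,0]-x,P[...,1]-y)*1000
    print(n,[np.nanmean(P[...,2][(d>a)&(d<b)]).round(4) for a,b in rs])
    m=(d<60)&(P[...,2]>.007); q=P[m]; print(cv2.minEnclosingCircle((q[:,:2]*1000).astype(np.float32)),q.mean(0))
```

```text
L [np.float64(0.0028), np.float64(0.0045), np.float64(-0.0005)]
((424.009033203125, 193.38067626953125), 31.003015518188477) [0.42353081 0.19369375 0.01015385]
S [np.float64(0.0032), np.float64(0.0038), np.float64(-0.0002)]
((448.8702392578125, -365.163818359375), 48.40294647216797) [ 0.46778847 -0.365978    0.01016397]
```

```bash
cat > m.py <<'E'
from workcell import r
import numpy as np, cv2, pickle
from h import *
D=np.pi/180
def pick(x,y,yawdeg,tz,up,eff=20,via=0.2):
    o=[np.pi,0,yawdeg*D]
    r.movep([x,y,via],o); hit=r.movel([x,y,tz],vel=0.2,max_force=12)
    r.close_gripper(eff); st=r.get_state(); print("pick",hit,st["ee_pos"].round(4),"w",round(st["width"]*92,1),"t",st["time"])
    r.movel([x,y,up],vel=0.2); st=r.get_state(); print("lift w",round(st["width"]*92,1),st["contact_force"].round(2))
def place(x,y,yawdeg,tz,up=0.2,vel=0.25):
    o=[np.pi,0,yawdeg*D]
    r.movel([x,y,up],vel=vel,orientation=o); r.movel([x,y,tz+.02],vel=0.15)
    hit=r.movel([x,y,tz-.003],vel=0.03,max_force=4); st=r.get_state(); print("place",hit,st["ee_pos"].round(4),"t",st["time"])
def release(up=0.2):
    r.gripper_open(); p=r.get_state()["ee_pos"]; r.movel([p[0],p[1],up],vel=0.2); print("t",r.get_state()["time"])
def snap(n,f,crop=None,k=1):
    s=r.snapshot(n); im=s["pixels"]; pickle.dump(s,open(f+".pkl","wb"))
    if crop: a,b,c,d=crop; im=cv2.resize(im[c:d,a:b],None,fx=k,fy=k,interpolation=cv2.INTER_CUBIC)
    cv2.imwrite(f"pics/{f}.png",im); return s
E
python3 - <<'E'
from m import *
pick(.5772,.3572,100,.033,.22,25)
snap("scene","v1"); snap("wrist","v1w")
E
```

```text
pick False [0.5776 0.3573 0.0332] w 39.4 t 3.575
lift w 39.7 [ 0.22 -0.16 -2.08]
```

View pics/v1.png

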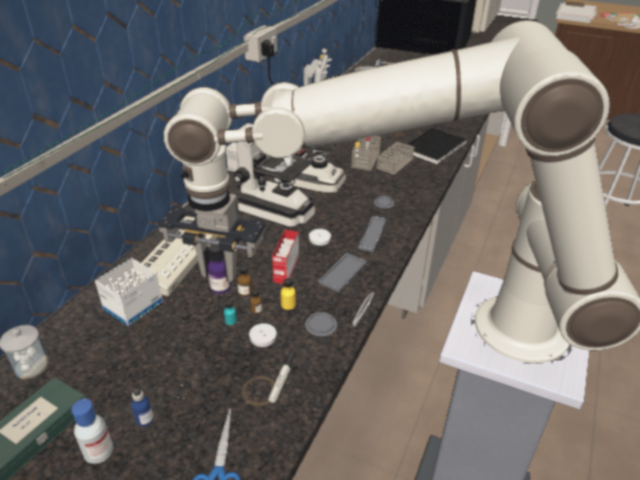

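View pics/v1w.png

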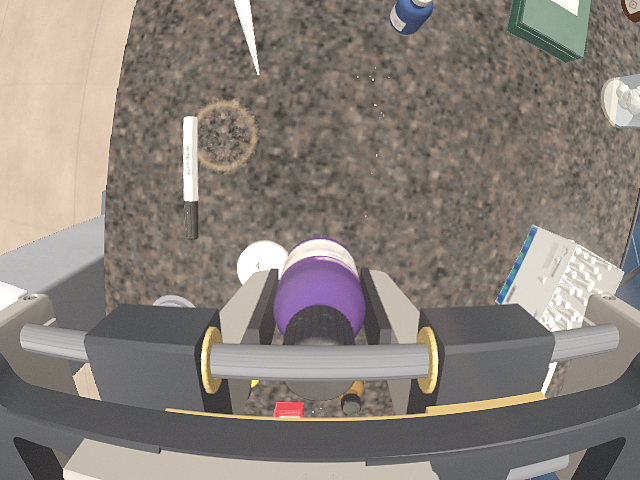

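The violet bottle hangs upright between the fingers (wrist view, around 320,300). The ring near the marker is a flat stain. I'll place the violet bottle now.

Run:
```python
from m import *
place(.4248,.1938,100,.036,.22)
release()
pick(.5831,.2171,90,.018,.22,12)
s=snap("top","o1",(110,310,170,340),3.5)
```

```text
place True [0.4246 0.1937 0.0359] t 7.6833
t 9.5417
pick False [0.5831 0.2171 0.018 ] w 25.5 t 12.2917
lift w 25.7 [-0.64  0.33 -0.05]
```

View pics/o1.png

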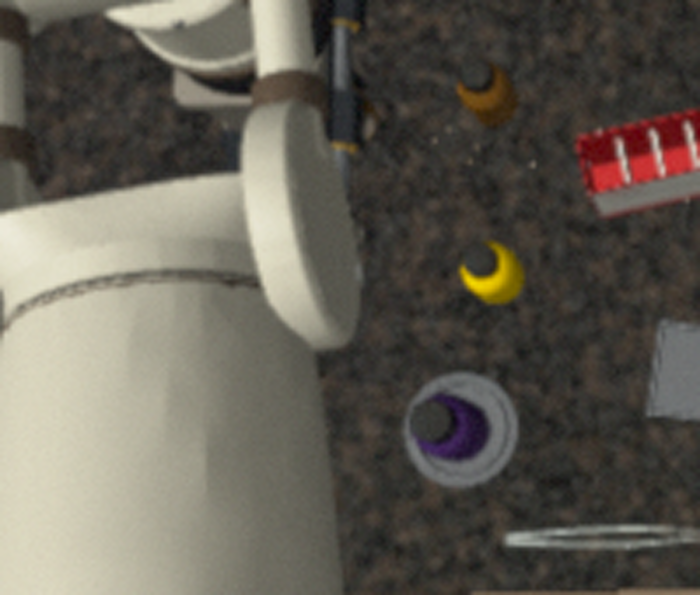

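The violet bottle stands in its well (around 455,425 in the crop). The small bottle is held at a width of 25.7 mm. I'll carry it past in front of the microscopes.

Run:
```python
from m import *
r.movel([.45,.1,.22],vel=.3); r.movel([.45,-.25,.22],vel=.3)
place(.4688,-.3650,90,.021,.22)
release()
s=snap("top","o2",(270,510,180,310),3.3)
```

```text
place True [ 0.4686 -0.3647  0.0206] t 18.1583
t 20.2667
```

View pics/o2.png

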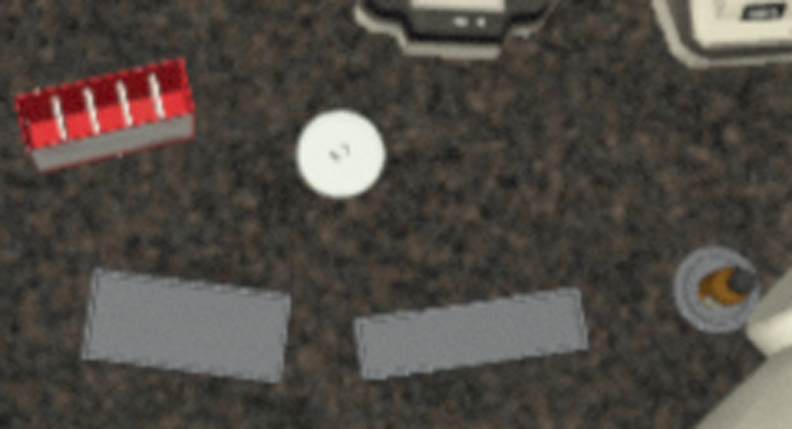

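Run:
```python
from m import *
r.movel([.45,-.05,.22],vel=.3)
pick(.5890,.0510,101.6,.043,.22,30,via=.22)
place(.4519,.0015,81.4,.046,.22)
release()
r.movel([.45,.25,.2],vel=.3)
s=snap("top","c1",(270,510,180,310),3.3)
```

```text
pick False [0.5892 0.051  0.0431] w 35.7 t 24.1583
lift w 35.9 [-0.8  -0.17 -1.11]
place True [0.4515 0.0016 0.0459] t 27.7417
t 29.6
```

View pics/c1.png

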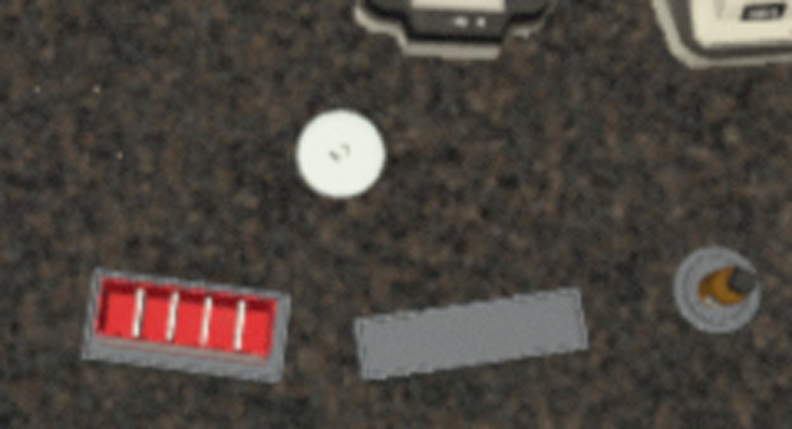

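Run:
```python
from m import *
pick(.4310,.3703,98.67,.004,.2,20)
r.movel([.45,.2,.22],vel=.3); r.movel([.45,-.1,.22],vel=.3)
place(.4420,-.1928,96.7,.0075,.2)
snap("wrist","p0")
release(.15)
r.movel([.45,.25,.3],vel=.3)
s=snap("top","p1",(270,510,180,310),3.3)
snap("scene","p1s")
```

```text
pick False [0.431  0.3703 0.004 ] w 15.1 t 33.4667
lift w 14.8 [ 0.3   0.49 -0.47]
place True [ 0.4417 -0.1926  0.0069] t 38.9667
t 41.075
```

View pics/p1.png

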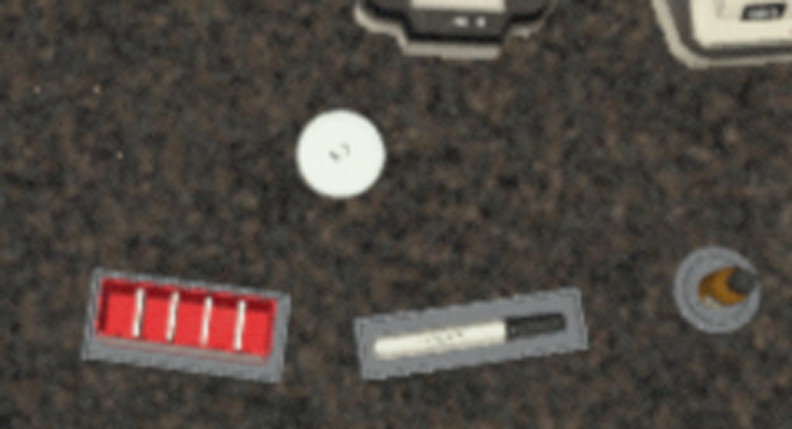

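View pics/p0.png

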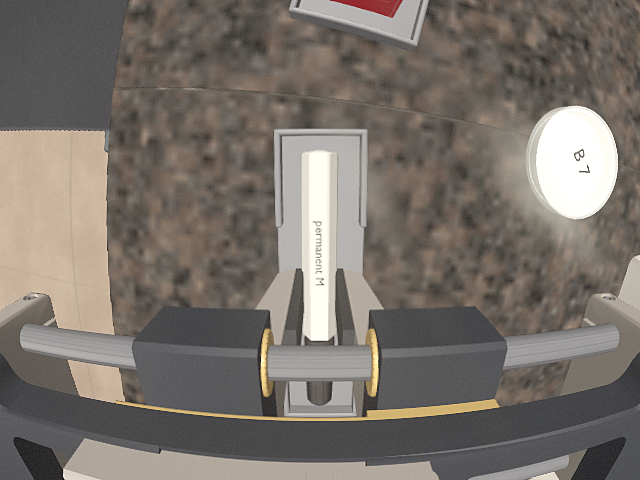

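The marker lies centred in the pen rest, and the carton and small bottle are seated. I'll move the arm clear and measure everything again.

Run:
```python
from m import *
r.movej([1.038,0.158,1.4,0,1.386+.197,-0.21])
s=snap("top","f",(110,510,170,340),2); P=pts(s); P[s["depth"]==0]=np.nan
def blob(x,y,rad,lo,hi):
    d=np.hypot(P[...,0]-x,P[...,1]-y); q=P[(d<rad)&(P[...,2]>lo)&(P[...,2]<hi)]; return q
for n,x,y,lo,hi in [("violet",.4248,.1938,.098,.12),("oil",.4688,-.365,.057,.075)]:
    q=blob(x,y,.04,lo,hi); c=(q[:,:2].max(0)+q[:,:2].min(0))/2
    print(n,"off mm",((c-[x,y])*1000).round(1),"z",np.median(q[:,2]).round(4))
q=blob(.4519,.0015,.09,.078,.1); print("carton",cv2.minAreaRect((q[:,:2]*1000).astype(np.float32)),np.median(q[:,2]))
q=blob(.442,-.1928,.085,.0135,.03); print("marker",cv2.minAreaRect((q[:,:2]*1000).astype(np.float32)),np.percentile(q[:,2],[50,90]))
a=pickle.load(open("top0.pkl","rb"))
for im in (a["pixels"],s["pixels"]):
    h=cv2.cvtColor(im,cv2.COLOR_BGR2HSV); m=((h[...,1]<40)&(h[...,2]>195)).astype(np.uint8)
    for (u,v) in [(200,248),(374,226)]:
        k=np.argwhere(m[v-18:v+18,u-18:u+18]); print("dish px",(k.mean(0)[::-1]+[u-18,v-18]).round(2),end=" ")
print(r.get_state()["time"],r.get_state()["contact_force"])
snap("scene","fs")
```

```text
violet off mm [-1.4 -0.9] z 0.1066
oil off mm [-1.9  0.8] z 0.0636
carton ((449.7471618652344, 1.1664886474609375), (112.48675537109375, 37.07475662231445), 81.31175231933594) 0.08689980113423923
marker ((441.4712829589844, -196.66839599609375), (38.505985260009766, 143.05714416503906), 7.665125846862793) [0.01685073 0.0196003 ]
dish px [199.22 248.02] dish px [372.79 226.16] dish px [199.21 248.02] dish px [372.75 226.21] 44.4333 [-0.39291778 -0.72546286 -0.43611202]
```

View pics/f.png

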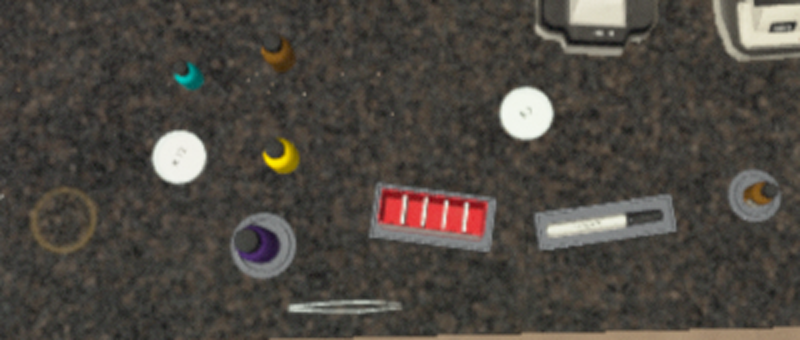

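View pics/fs.png

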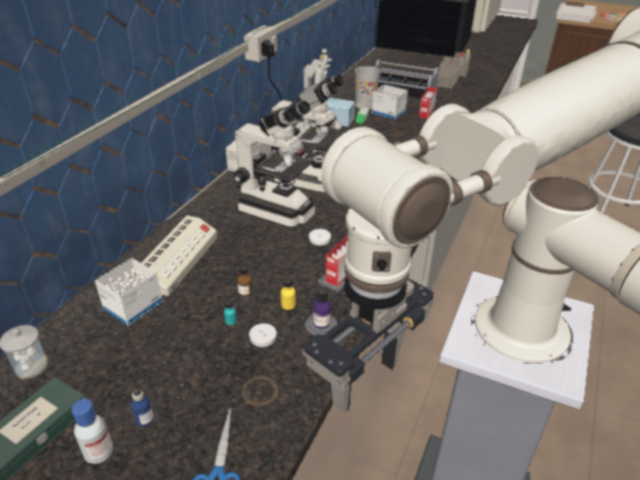

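Run:
```python
from m import *
print(r.finish_job())
```

```text
the job is handed in; nothing more can be done
None
```

All four items are in their holders, released, and the job was handed in at about 44.5 s of the 136 s allowed. No verdict was reported.

My last checks used the top camera with the arm out of the way. Each final lowering stopped on contact within 1 mm of the height expected for the floor.

| Item | Offset from holder centre | Other reading |
|---|---|---|
| Violet bottle | about 1.7 mm | cap top at 107 mm, as expected when seated |
| Small brown bottle | about 2.1 mm | cap top at 64 mm, as expected when seated |
| Carton | about 2 mm | under 0.1° off the tray's length; top measured 87 mm, against 90 mm expected |
| Marker | about 4 mm | about 1° off the rest's length |

- **Petri dishes:** both moved less than 0.1 pixel in the top view, so they have not shifted.
- **Marker:** its final depth fit disagreed with the known size. It gave 38 × 143 mm for a 16 × 132 mm marker, because it picked up pixels from the pen rest's rim. I relied on the pictures and the contact height instead; they show it lying centred and lengthwise.
- **Carton:** before the move its top also read about 3 mm low, so I take the low reading as camera error.

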